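# Return the slim corer to its hole in the graded block

### The job

Put the slimmer of the two loose fruit corers back into the wooden block, in the hole that fits its tube, and push it fully home so that its collar sits flat on the bar. Feel for the hole and press gently, so that neither corer nor block is ever forced. Leave the wider corer standing where it is and do not disturb the other things.

Things in the scene. Friction and masses are not known exactly. Their poses are not given: they have to be found in the camera images.
- slim_corer: The corer to put away, upright on the worktop, 101 mm tall, 0.1 kg. From below: steel tube 16 mm thick, 42 mm long, its foot bevelled 1 mm; steel collar 32 mm wide, 4 mm thick; smooth round red handle 24 mm thick, 55 mm tall, tapering over the last 9 mm. Origin: centre of the tube's foot, z up its axis. Grasp the handle from above at half height, 73 mm above the origin.
- wide_corer: The other loose corer, same shape and colour but with a 20 mm tube. Stands upright on the worktop; origin at the centre of its foot. Leave it standing.
- rack: Storage block of the corer set: fixed dark wooden tray, 66 mm (x) by 242 mm (y), 28 mm high, holding a light wooden bar 52 by 194 mm with four vertical holes in a row along y (x = 0). Origin: centre of the tray's underside, z up. Bar top: 55 mm above it. Fully home, the collar rests on the bar and the corer's foot is 13 mm above this origin. Forcing: contact forces on the block of over 40 N in sum.
- hole_for_16 (a point): Nominal mouth of the 17.5 mm hole, the fit for a 16 mm tube, on the bar's top at rack y = +23 mm. NOT exact: the bar slides stiffly (30 N) in the tray and stands anywhere up to 17 mm either way along rack y; this shift, the same for all holes, is not reported: feel or look for it. Across the row (rack x) the point is true. A tube slid over the bar under a few N drops into its hole.
- hole_for_12 (a point): Nominal mouth of the smallest hole, 13.5 mm, for a 12 mm tube, at rack y = +69 mm; shifted with the bar. All holes go through the 45 mm bar. In each, from about 15 mm below the top, two sprung rubber cheeks grip the tube of the hole's own size: about 4 to 12 N of push takes it past them and home; the corer's weight does not.
- hole_for_20 (a point): Nominal mouth of the 21.5 mm hole, for a 20 mm tube, at rack y = -23 mm; shifted with the bar. The largest hole, at rack y = -69 mm, already holds the widest corer of the set, fixed, its red handle reaching 114 mm above the worktop.
- cruet_vinegar: Glass cruet with pink vinegar and cork, 165 mm tall, a bystander; origin under its centre.
- cruet_oil: Glass cruet with yellow oil and cork, 165 mm tall, a bystander; origin under its centre.
- garlic: Garlic bulb, 56 mm, a bystander; origin under its centre.
- lemon: Lemon, 71 mm, a bystander; origin under its centre.
- bowl: Small blue bowl, 105 mm wide, 51 mm high, a bystander; origin under its centre.
There are look-alikes about, which are no part of the job. What is shaped like the slim_corer but blue or green is not meant.

How it is judged (in metres and radians):
On the way, in this order (a step that is already met when the one before it is completed fails the run):
1. the slim corer is lifted clear of the worktop (height (world z) of slim_corer above 0.03 m and contact force between slim_corer and the fingers above 1 N), for 0.1 s.
2. the slim corer is fully home in the hole that fits it (z of slim_corer in the frame of rack between 0.008 and 0.0155 m and x of slim_corer in the frame of rack between -0.004 and 0.004 m and y of slim_corer in the frame of rack between 0.002 and 0.044 m and angle between slim_corer's own z axis and vertical below 0.07 rad and linear speed of slim_corer below 0.02 m/s), for 0.2 s.
At the end, for the whole second after the job is handed in: The slim corer stands in the 17.5 mm hole (second smallest), upright within 0.07 rad, its foot 8 to 15.5 mm above the rack's origin (collar on the bar within 2.5 mm), within 4 mm of the row's line and 21 mm of the hole's nominal place along the row, at rest (all of step 2); the robot touches nothing.
It fails at once if the corer or the hand pushes on the block with more than 40 N, the squeeze of the cheeks included (contact force between rack and slim_corer above 40 N or contact force between rack and the fingers above 40 N or contact force between rack and the arm above 40 N).
It fails at once if the wider corer is moved by more than 20 mm or knocked over (distance of wide_corer from where it was at the start of the episode above 0.02 m or angle between wide_corer's own z axis and vertical above 0.4 rad).
It fails at once if a cruet, the garlic, the lemon or the bowl is moved by more than 20 mm (distance of any of cruet_vinegar, cruet_oil, garlic, lemon, bowl from where it was at the start of the episode above 0.02 m).
It also fails if it takes over 69 s, if anything falls off the work surface, if the arm or the gripper's body presses on something with over 40 N, if the wrist force passes 120 N, or if a joint passes its speed limit or range.

### The arm

A 6-joint arm with a two-finger parallel gripper is mounted at the origin on a cart in front of the work surface, level with it; the furniture and walls round the work are solid. World frame = base frame: x ahead of the robot, y to its left, z up, the work surface at z = 0. Lengths are in mm, angles in rad, forces in N, time in s.
With the tool pointing down it reaches from about 275 to 750 mm from the base axis. Payload 10.2 kg.
Tool frame: the origin (TCP) lies midway between the tips of the shut fingers; the grasp point (between the pads) lies bot.tcp_to_grasp behind it (bot.tcp_to_grasp is the distance from the TCP to the grasp point, in mm); z points along the fingers, y is the line along which they close (so a half turn about z gives the same grasp; the last joint's range is limited). The gripper opens to 88 mm and grips with 3 to 60 N. Pads are 18 mm wide; open, the fingers measure 123 mm over their backs; the gripper's body (75 mm by 187 mm) begins 45 mm behind the grasp point.
Start: joints at [1.067, 0.313, 1.498, -0, 1.331, -0.223], TCP at [145.503, 504.44, 238.72] pointing down, gripper open.
Joint ranges: [-2.94, 2.94], [-0.97, 2.17], [0.19, 2.56], [-1.23, 4.37], [0.02, 3.11], [-2.88, 2.88]. Speed limits (rad/s): [2.39, 2.39, 3.01, 3.14, 3.14, 3.14].

### API

Orientations are given as a unit quaternion [x, y, z, w].
In Python, from rig import bot, viewer gives the robot as it stands.
- The arm moves only by the tool send_rows, never from a script. Its argument "targets" is a list that holds one entry, the list of rows, each a list of 6 numbers: the shift along the tool's x, y, z each as a share of 100 mm, from -1 to 1, then the turn, a rotation vector about the tool's x, y, z each as a share of pi rad, from -1 to 1. A call has 1 to 5 rows; each row is the pose to reach, as a shift and turn from the pose commanded when the call began, along the tool's axes at that moment, turning the shorter way round; what a row does not reach only later rows make up. A row lasts 1/10 s, in which the tool goes at most 50 mm and 8.59 degrees, less where a joint would pass 70% of its speed; a pose out of reach is approached as far as the arm can. A call with a number of a shift or a turn outside -1 to 1 is refused whole. A call with a gripper value outside its range is refused whole. "fingers" is the opening, from 0 (shut) to 1 (fully open), set as the call begins (left out, the last holds). The fingers move at their own pace and stop on an object; "newtons" is the grip in N (left out, the last holds). Time passes only in rows, so rows that repeat a pose let the fingers close. It gives the time, the measured TCP pose, the force, the opening and the grip force at its end, in the units of the state.
- bot.observe(): the state, without advancing time (a new reading comes with each control period).
- viewer.get_image(name): name is "scene" or "top" or "wrist"; returns the picture (480x640x3 uint8, red, green, blue); there is no depth.
- viewer.calibration(name): a dict with "vertical_fov" (degrees; the focal length in pixels is half the picture's height over the tangent of half this angle, whatever the lens; pixels are square), "cx", "cy" (the principal point, pixels), "T" (4x4, takes a point from camera to world coordinates). Camera axes: x right, y up, looking along -z (the intrinsics and any distortion apply to the point x, -y, -z); pixel columns grow to the right and rows downward; lengths in mm; the calibration is good to about 2 mm. The wrist camera is an equidistant fisheye: a pixel r from the principal point sees the ray r / f radians off the axis. A picture is of the moment at which its call begins: read the wrist's pose just before it. calibration takes no time and is no camera call; for the wrist camera it gives the pose at the moment of the call.
- bot.hand_in(): hands the job in; it is judged then, once.
The state is a dict: "time_s": time; "joint_pos": joint angles; "qvel": joint speeds; "joint_efforts": joint torques, N m; "tcp_pos": TCP position; "ee_rot": TCP orientation; "ft_force": force on the tool from outside, world axes, zero at the start; "ft_torque": the same for the moment, N m; "width": finger opening in mm; "grasp_force": force on a finger pad.
Only numpy, scipy, OpenCV 4.12 (cv2) and the standard library are available. Lean on these libraries where they do the work, as an engineer would, in place of code of your own. Each camera call takes 0.05 s, during which the arm holds its last target. There are 200 camera calls.

## Working session

There is one attempt and no reset: what is moved stays moved. The work goes in short steps, Python scripts to look and compute and a tool call to move; the robot and the scene stay as the last step left them, time stands still between calls to the robot, and variables do not carry over. Pictures are saved under pics/ and viewed, at most 12 in all, crops included, and the job is handed in when it is done.

Besides the shell and the picture viewer there is one more tool, called after "Call:" as a command line: name --argument value ..., lists and objects as JSON in quotes. send_rows: Moves the arm, as the interface text tells. Shift numbers are shares of 100 mm and turn numbers shares of pi rad, none past 1 either way. Its arguments: {"type":"object","properties":{"targets":{"type":"array","items":{"type":"array","items":{"type":"array","items":{"type":"number","minimum":-1,"maximum":1}}}},"fingers":{"type":"number"},"newtons":{"type":"number"}},"required":["targets"]}

```bash
mkdir -p pics; ls
python3 - <<'E'
from rig import bot, viewer
import cv2, numpy as np
print(bot.observe(), bot.tcp_to_grasp)
for n in ["scene","top","wrist"]:
    c=viewer.calibration(n); print(n,{k:(np.round(v,4).tolist() if k=="T" else v) for k,v in c.items()})
    cv2.imwrite(f"pics/{n}0.png", viewer.get_image(n)[:,:,::-1])
E
```

```text
pics
{'time_s': 0.0, 'joint_pos': array([ 1.06657873e+00,  3.13480982e-01,  1.49843126e+00, -1.72890573e-05,
        1.33100803e+00, -2.23426804e-01]), 'qvel': array([-8.68431055e-04, -5.93862516e-04,  1.00160571e-03, -2.82278291e-04,
       -9.29616766e-06,  1.39088505e-04]), 'joint_efforts': array([-1.11439225e-03, -4.02219987e+01, -2.52262813e+01,  6.93967310e-02,
        3.52639693e-02, -9.29427551e-05]), 'tcp_pos': array([145.39251149, 504.20881738, 238.14741032]), 'ee_rot': array([ 1.39932560e-01,  9.90160814e-01, -6.23345254e-04, -2.28369088e-04]), 'ft_force': array([0.43050734, 0.09108568, 0.36733392]), 'ft_torque': array([ 0.01722023, -0.02532879, -0.0391722 ]), 'grasp_force': 0.0, 'width': 88.04592806863059} 18.700000000000003
scene {'vertical_fov': 51.316786000402836, 'cx': 315.2471037452029, 'cy': 245.9603690694296, 'T': [[-0.7232, 0.516, -0.4591, 93.9027], [-0.6907, -0.5381, 0.4831, 444.9561], [0.0022, 0.6664, 0.7456, 825.427], [0.0, 0.0, 0.0, 1.0]]}
top {'vertical_fov': 52.63768173222409, 'cx': 322.40469270153494, 'cy': 250.99855720579708, 'T': [[-0.0036, 0.9826, -0.1854, 347.4581], [-0.9998, -0.0067, -0.0161, -55.7595], [-0.017, 0.1854, 0.9825, 1150.5589], [0.0, 0.0, 0.0, 1.0]]}
wrist {'vertical_fov': 65.70646984690485, 'cx': 319.780106609417, 'cy': 235.8742074870703, 'T': [[0.2764, -0.9127, -0.3008, 66.785], [0.961, 0.2623, 0.087, 525.8793], [-0.0005, -0.3132, 0.9497, 384.277], [0.0, 0.0, 0.0, 1.0]]}
```

View pics/scene0.png

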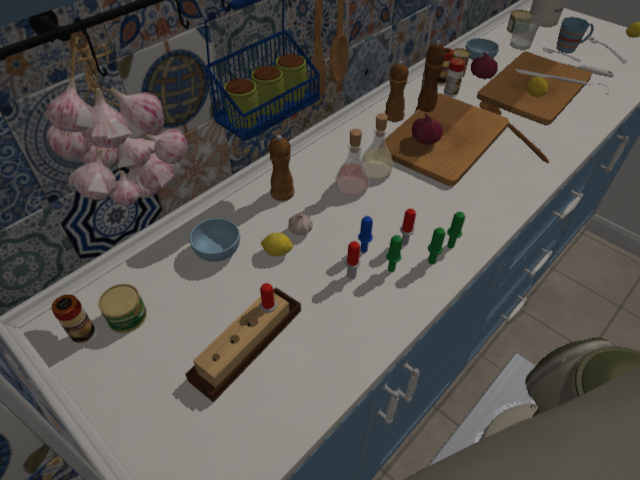

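View pics/top0.png

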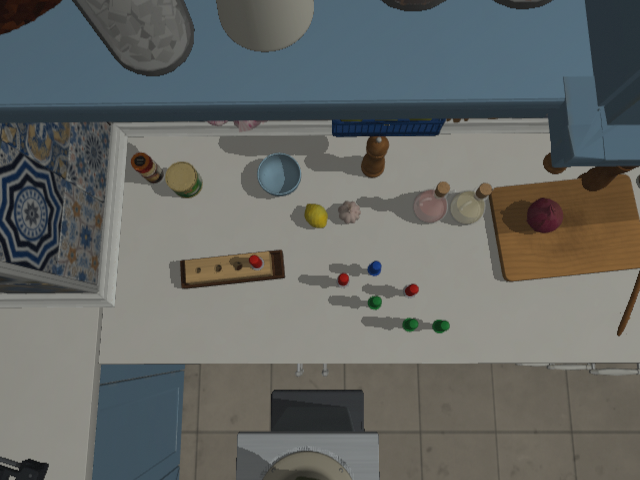

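Scene shows two red corers at (353,255) and (409,222). The rack is at about (245,340), with the fixed corer at its right-hand end. In the top view the corers are at (343,280) and (411,290), and the rack spans (182–285, 252–287). Next I'll zoom in on these and compute positions.

```bash
cat > h.py <<'E'
import numpy as np, cv2
from rig import bot, viewer
def f_of(c): return 240/np.tan(np.radians(c["vertical_fov"])/2)
def ray(c,u,v,fish=False):
    f=f_of(c); a=np.array([u-c["cx"],-(v-c["cy"])])
    if fish:
        r=np.hypot(*a)+1e-9; d=np.array([*(a/r*np.sin(r/f)),-np.cos(r/f)])
    else: d=np.array([a[0]/f,a[1]/f,-1.])
    T=np.array(c["T"]); return T[:3,3],T[:3,:3]@d
def on_plane(c,u,v,z,fish=False):
    o,d=ray(c,u,v,fish); return o+d*(z-o[2])/d[2]
def proj(c,p,fish=False):
    T=np.array(c["T"]); q=T[:3,:3].T@(np.asarray(p,float)-T[:3,3]); f=f_of(c)
    if fish:
        r=np.hypot(q[0],q[1])+1e-9; k=f*np.arctan2(r,-q[2])/r
        return np.array([c["cx"]+k*q[0],c["cy"]-k*q[1]])
    return np.array([c["cx"]-f*q[0]/q[2],c["cy"]+f*q[1]/q[2]])
E
python3 - <<'E'
from h import *
s=cv2.imread("pics/scene0.png"); t=cv2.imread("pics/top0.png")
for n,im in (("scene",s),("top",t)):
    h=cv2.cvtColor(im,cv2.COLOR_BGR2HSV)
    m=(((h[...,0]<6)|(h[...,0]>174))&(h[...,1]>190)&(h[...,2]>90)).astype(np.uint8)
    k,l,st,ce=cv2.connectedComponentsWithStats(m)
    c=viewer.calibration(n)
    for i in range(1,k):
        if 20<st[i,4]<600: print(n,st[i],ce[i].round(1),on_plane(c,*ce[i],80).round(1))
def up(im,x,y,w,h,k): return cv2.resize(im[y:y+h,x:x+w],None,fx=k,fy=k,interpolation=cv2.INTER_CUBIC)
a=np.hstack([up(s,330,235,45,50,6),up(s,388,202,45,50,6)])
b=up(t,175,240,120,56,4.5); b=cv2.copyMakeBorder(b,0,0,0,a.shape[1]-b.shape[1] if a.shape[1]>b.shape[1] else 0,cv2.BORDER_CONSTANT)
b=b[:,:a.shape[1]]
cv2.imwrite("pics/crop1.png",np.vstack([a,b])); print(a.shape,b.shape)
E
```

```text
scene [407 209   8   6  35] [410.5 211.7] [ 474.  -249.5   80. ]
scene [350 242   9   7  45] [354.2 244.7] [498.7 -94.6  80. ]
scene [261 284  11   8  63] [266.4 287.4] [547.   99.8  80. ]
top [250 255  11  12  87] [255.2 260.4] [529.1 112.6  80. ]
top [340 274   8   9  60] [343.6 277.9] [488.4 -85.1  80. ]
top [410 285   8   9  55] [413.5 288.6] [ 463.8 -239.    80. ]
(300, 540, 3) (252, 540, 3)
```

View pics/crop1.png

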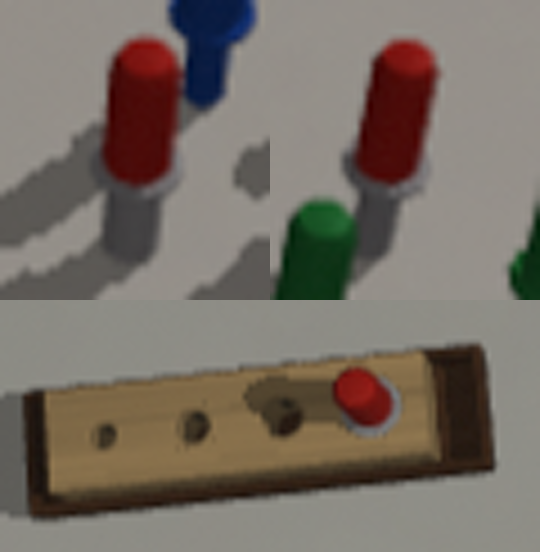

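Right-hand red corer (scene (409,222)) has the narrower tube, about 38 px against 54 px in the 6x crop, so it is the slim one, near (467,-243). The rack's row is turned about +6° and the bar has shifted towards +y. First I'll stop over the rack for a close look.

Call:
send_rows --targets '[[[-0.5, -0.33, 0, 0, 0, -0.04], [-0.8, -0.5, 0, 0, 0, -0.08], [-1, -0.65, 0, 0, 0, -0.124], [-1, -0.65, 0, 0, 0, -0.124]]]' --fingers 0.7 --newtons 20

```text
time_s: 0.55
tcp_pos: [225.0, 412.6, 238.7]
ee_rot: [-0.054, 0.999, -0.0, 0.0]
ft_force: [1.2, -1.0, -0.2]
width: 61.8
grasp_force: 0.0
```

Call:
send_rows --targets '[[[-0.4, -0.4, 0.1, 0, 0, 0], [-0.8, -0.8, 0.27, 0, 0, 0], [-0.8, -0.8, 0.27, 0, 0, 0]]]'

```text
time_s: 0.85
tcp_pos: [313.4, 341.9, 210.5]
ee_rot: [-0.052, 0.999, -0.001, -0.001]
ft_force: [0.1, 0.2, 0.1]
width: 61.5
grasp_force: 0.0
```

Call:
send_rows --targets '[[[-0.4, -0.4, 0.1, 0, 0, 0], [-0.8, -0.8, 0.27, 0, 0, 0], [-0.8, -0.8, 0.27, 0, 0, 0]]]'

```text
time_s: 1.15
tcp_pos: [401.8, 270.9, 183.4]
ee_rot: [-0.052, 0.999, -0.0, -0.001]
ft_force: [0.0, 0.2, 1.1]
width: 61.5
grasp_force: 0.0
```

Call:
send_rows --targets '[[[-0.4, -0.4, 0.1, 0, 0, 0], [-0.8, -0.8, 0.27, 0, 0, 0], [-0.8, -0.8, 0.27, 0, 0, 0], [-0.8, -0.8, 0.27, 0, 0, 0]]]'

```text
time_s: 1.55
tcp_pos: [488.6, 201.5, 156.8]
ee_rot: [-0.053, 0.999, 0.0, -0.001]
ft_force: [-0.5, 1.2, -0.1]
width: 61.9
grasp_force: 0.0
```

```bash
cat > snap.py <<'E'
from h import *
import sys,json
n=sys.argv[1]
o=bot.observe(); c=viewer.calibration("wrist"); im=viewer.get_image("wrist")[:,:,::-1]
cv2.imwrite(f"pics/{n}.png",im); json.dump({k:np.asarray(v).tolist() for k,v in c.items()},open(f"pics/{n}.json","w"))
print(o["time_s"],o["tcp_pos"],o["ee_rot"].round(4),o["ft_force"],o["width"])
E
python3 snap.py w1
```

```text
1.55 [488.60159699 201.48377067 156.83400613] [-5.270e-02  9.986e-01  0.000e+00 -8.000e-04] [-0.52577152  1.23010245 -0.07634025] 61.90074293139645
```

View pics/w1.png

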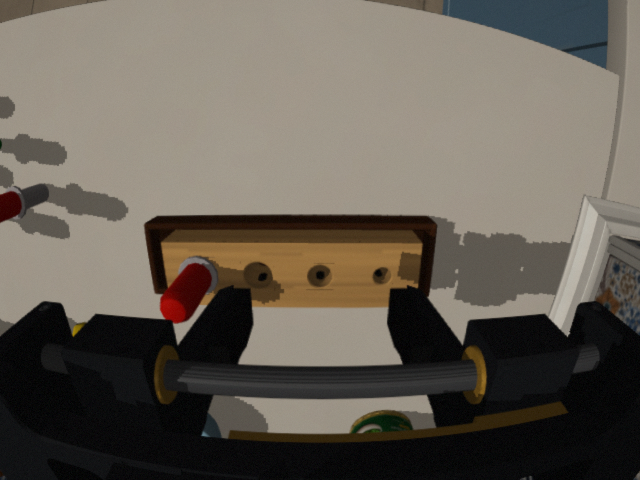

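Wrist view shows the bar with holes at about (258,274) for 20 mm, (319,275) for 16 mm and (382,275) for 12 mm. The bar edges are at columns 163 and 424. I'll refine these and compute world positions.

Run:
```python
from h import *
import json
c=json.load(open("pics/w1.json")); im=cv2.imread("pics/w1.png")
g=cv2.cvtColor(im,cv2.COLOR_BGR2GRAY).astype(float)
P=[]
for (u,v,R) in ((258,274,10.75),(319,275,8.75),(382,275,6.75)):
    # best-fitting rim circle: maximise bright-outside minus dark-inside along the projected rim at z=55
    p0=on_plane(c,u,v,55,True); best=None; a=np.linspace(0,2*np.pi,60,endpoint=False)
    def samp(x,y,r):
        q=np.array([proj(c,(x+r*np.cos(t),y+r*np.sin(t),55),True) for t in a]).astype(np.float32)
        return cv2.remap(g.astype(np.float32),q[:,0:1],q[:,1:2],cv2.INTER_LINEAR).mean()
    for dx in np.arange(-4,4.1,.5):
        for dy in np.arange(-4,4.1,.5):
            s=samp(p0[0]+dx,p0[1]+dy,R+1.2)-samp(p0[0]+dx,p0[1]+dy,R-1.2)
            if best is None or s>best[0]: best=(s,dx,dy)
    p=p0[:2]+best[1:]; P.append(p); print(u,p0.round(1),best,p.round(1),proj(c,(*p,55),True).round(1))
P=np.array(P); d=P[2]-P[0]; print(np.linalg.norm(d), np.degrees(np.arctan2(-d[0],d[1])), P.mean(0))
x0,y0,w,h=135,205,315,110
cv2.imwrite("pics/w1c.png",cv2.resize(im[y0:y0+h,x0:x0+w],None,fx=2.5,fy=2.5,interpolation=cv2.INTER_CUBIC))
# top camera estimate
ct=viewer.calibration("top")
for x,y in ((104,436),(193,427),(283,416)): print(on_plane(ct,175+x/4.5,240+(y-300)/4.5,55).round(1))
```

```text
258 [522.6 158.5  55. ] (np.float32(40.90498), np.float64(0.5), np.float64(-0.5)) [523.1 158. ] [257.3 274.5]
319 [518.3 203.2  55. ] (np.float32(50.46048), np.float64(0.5), np.float64(0.0)) [518.8 203.2] [318.9 275.6]
382 [513.7 249.4  55. ] (np.float32(52.871483), np.float64(0.5), np.float64(-0.5)) [514.2 248.9] [381.2 275.6]
91.38613057702695 5.568654722327374 [518.69049669 203.37537104]
[511.4 247.1  55. ]
[515.7 201.8  55. ]
[521.1 156.   55. ]
```

View pics/w1c.png

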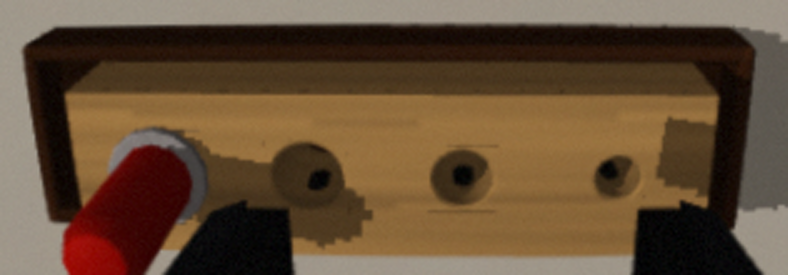

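Crop shows clean rims, with the hole for 16 mm at (462,177) in the crop. It lies at about (518.5, 203), and the row is turned about 5.6°. Next I'll move to the slim corer.

Call:
send_rows --targets '[[[0.07, -0.44, 0, 0, 0, 0], [0.135, -0.88, 0, 0, 0, 0]]]'

```text
time_s: 1.8
tcp_pos: [483.1, 114.2, 158.3]
ee_rot: [-0.056, 0.998, 0.0, 0.0]
ft_force: [1.3, -0.6, 0.3]
width: 61.6
grasp_force: 0.0
```

Call:
send_rows --targets '[[[0.07, -0.44, 0, 0, 0, 0], [0.135, -0.88, 0, 0, 0, 0]]]'

```text
time_s: 2.0
tcp_pos: [479.5, 24.4, 158.5]
ee_rot: [-0.055, 0.998, 0.0, 0.0]
ft_force: [0.3, 0.8, -0.6]
width: 61.9
grasp_force: 0.0
```

Call:
send_rows --targets '[[[0.07, -0.44, 0, 0, 0, 0], [0.135, -0.88, 0, 0, 0, 0]]]'

```text
time_s: 2.2
tcp_pos: [476.1, -64.6, 158.6]
ee_rot: [-0.055, 0.998, -0.0, 0.001]
ft_force: [1.0, -0.1, 0.5]
width: 61.5
grasp_force: 0.0
```

Call:
send_rows --targets '[[[0.07, -0.44, 0, 0, 0, 0], [0.135, -0.88, 0, 0, 0, 0]]]'

```text
time_s: 2.4
tcp_pos: [472.6, -153.6, 158.6]
ee_rot: [-0.055, 0.998, -0.0, 0.001]
ft_force: [0.9, -0.5, -0.0]
width: 61.8
grasp_force: 0.0
```

Call:
send_rows --targets '[[[0.07, -0.44, 0, 0, 0, 0], [0.135, -0.88, 0, 0, 0, 0], [0.135, -0.88, 0, 0, 0, 0], [0.135, -0.88, 0, 0, 0, 0]]]'

```text
time_s: 2.8
tcp_pos: [469.1, -241.5, 158.1]
ee_rot: [-0.054, 0.999, 0.0, 0.0]
ft_force: [-0.6, 0.8, 0.1]
width: 61.5
grasp_force: 0.0
```

```bash
python3 snap.py w2
```

```text
2.8 [ 469.1382443  -241.50835763  158.07912193] [-5.430e-02  9.985e-01  2.000e-04  1.000e-04] [-0.61568909  0.84485655  0.05793111] 61.5192135529116
```

View pics/w2.png

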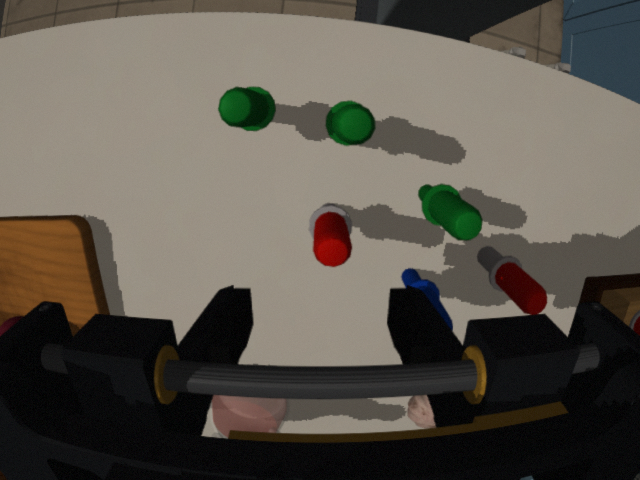

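Wrist view shows the slim corer with its collar at (330,222) and handle top at (333,250). There are green look-alikes at (445,212) and (350,122), and the fingers' row is at about 290. I'll fit the silhouette to get its axis, and also check the cruet's position.

Run:
```python
from h import *
import json
from scipy.optimize import minimize
c=json.load(open("pics/w2.json")); im=cv2.imread("pics/w2.png")
h=cv2.cvtColor(im,cv2.COLOR_BGR2HSV)
m=(((h[...,0]<8)|(h[...,0]>172))&(h[...,1]>170)&(h[...,2]>50)).astype(np.uint8)
K=4; M=cv2.resize(m,None,fx=K,fy=K)
M[:, :int(290*K)]=0; M[:,int(380*K):]=0; M[:int(190*K)]=0; M[int(275*K):]=0
a=np.linspace(0,2*np.pi,40)
def sil(x,y,r0=12,r1=8):
    pts=[proj(c,(x+r*np.cos(t),y+r*np.sin(t),z),True) for z,r in ((46,r0),(92,r0),(101,r1)) for t in a]
    S=np.zeros_like(M); hull=cv2.convexHull((np.array(pts)*K+K/2).astype(np.int32)); cv2.fillConvexPoly(S,hull,1); return S
best=None
for x in np.arange(455,485,1.):
  for y in np.arange(-255,-230,1.):
    S=sil(x,y); s=(S&M).sum()/(S|M).sum()
    if best is None or s>best[0]: best=(s,x,y)
print(best, M.sum()/K/K)
print("collar plane pts",on_plane(c,330,205,46,True).round(1),on_plane(c,310,222,46,True).round(1),on_plane(c,351,222,46,True).round(1))
for p in ((250,410),(205,410),(292,410)): print("cruet",on_plane(c,*p,40,True).round(0))
```

```text
(np.float64(0.8948520216756982), np.float64(465.0), np.float64(-235.0)) 1610.125
collar plane pts [ 448.6 -237.3   46. ] [ 462.7 -250.2   46. ] [ 459.5 -220.6   46. ]
cruet [ 662. -290.   40.]
cruet [ 672. -337.   40.]
cruet [ 655. -249.   40.]
```

Call:
send_rows --targets '[[[0.04, 0.065, 0, 0, 0, 0], [0.04, 0.065, 0.3, 0, 0, 0], [0.04, 0.065, 0.65, 0, 0, 0], [0.04, 0.065, 1, 0, 0, 0], [0.04, 0.065, 1, 0, 0, 0]]]'

```text
time_s: 3.35
tcp_pos: [462.4, -233.8, 54.7]
ee_rot: [-0.055, 0.998, 0.003, -0.003]
ft_force: [0.7, 0.1, 0.2]
width: 61.7
grasp_force: 0.0
```

Call:
send_rows --targets '[[[0, 0, 0.04, 0, 0, 0], [0, 0, 0.04, 0, 0, 0], [0, 0, 0.04, 0, 0, 0]]]'

```text
time_s: 3.65
tcp_pos: [464.8, -237.1, 55.3]
ee_rot: [-0.055, 0.999, -0.001, 0.001]
ft_force: [0.2, 0.1, 0.4]
width: 61.4
grasp_force: 0.0
```

```bash
python3 snap.py w3
```

```text
3.65 [ 464.83594755 -237.13449928   55.25197918] [-5.450e-02  9.985e-01 -9.000e-04  9.000e-04] [0.16708563 0.13773984 0.38471415] 61.397340004767166
```

View pics/w3.png

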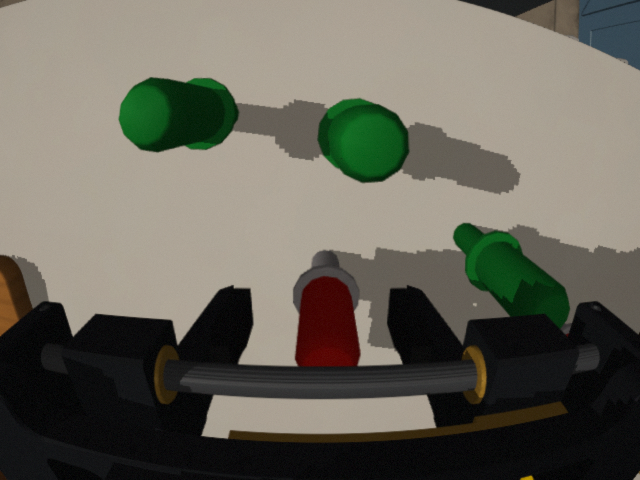

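The handle stands between the fingers, about 1.5 mm right of centre, and the narrow tube is visible at (325,262). I'll centre and close.

Call:
send_rows --targets '[[[0, 0.015, 0, 0, 0, 0], [0, 0.015, 0, 0, 0, 0], [0, 0.015, 0, 0, 0, 0], [0, 0.015, 0, 0, 0, 0], [0, 0.015, 0, 0, 0, 0]]]' --fingers 0 --newtons 35

```text
time_s: 4.2
tcp_pos: [464.0, -235.5, 53.7]
ee_rot: [-0.054, 0.999, 0.0, -0.0]
ft_force: [0.4, 0.5, -0.2]
width: 23.7
grasp_force: 2.4
```

Call:
send_rows --targets '[[[0, 0, 0, 0, 0, 0], [0, 0, 0, 0, 0, 0], [0, 0, 0, 0, 0, 0]]]'

```text
time_s: 4.5
tcp_pos: [464.0, -235.5, 53.7]
ee_rot: [-0.054, 0.999, 0.0, -0.0]
ft_force: [-0.7, 0.4, 0.8]
width: 22.9
grasp_force: 35.0
```

```bash
python3 -c "
from h import *
o=bot.observe();print(o['tcp_pos'],o['width'],o['grasp_force'],o['ft_force'])"
```

```text
[ 464.01426101 -235.47013963   53.72021047] 22.919751472355784 34.959173565221136 [-0.65883307  0.39670973  0.82857931]
```

Call:
send_rows --targets '[[[0, 0, -0.1, 0, 0, 0], [0, 0, -0.3, 0, 0, 0], [0, 0, -0.6, 0, 0, 0], [0, 0, -0.9, 0, 0, 0], [0, 0, -1, 0, 0, 0]]]'

```text
time_s: 5.0
tcp_pos: [464.9, -236.1, 156.9]
ee_rot: [-0.054, 0.999, -0.002, 0.002]
ft_force: [-0.3, 0.3, -1.9]
width: 23.0
grasp_force: 35.0
```

Call:
send_rows --targets '[[[0, 0.1, -0.2, 0, 0, 0], [-0.1, 0.4, -0.4, 0, 0, 0], [-0.2, 0.86, -0.4, 0, 0, 0]]]'

```text
time_s: 5.3
tcp_pos: [475.3, -148.5, 195.4]
ee_rot: [-0.053, 0.999, -0.001, 0.002]
ft_force: [0.2, 0.6, -0.8]
width: 22.9
grasp_force: 35.0
```

Call:
send_rows --targets '[[[-0.07, 0.3, 0, 0, 0, 0], [-0.14, 0.6, 0, 0, 0, 0], [-0.2, 0.86, 0, 0, 0, 0]]]'

```text
time_s: 5.6
tcp_pos: [484.8, -58.5, 193.2]
ee_rot: [-0.055, 0.999, 0.0, -0.0]
ft_force: [-0.5, -0.9, -1.4]
width: 22.7
grasp_force: 35.0
```

Call:
send_rows --targets '[[[-0.07, 0.3, 0, 0, 0, 0], [-0.14, 0.6, 0, 0, 0, 0], [-0.2, 0.86, 0, 0, 0, 0]]]'

```text
time_s: 5.9
tcp_pos: [495.4, 29.0, 193.1]
ee_rot: [-0.055, 0.999, 0.0, -0.001]
ft_force: [0.2, -0.1, -0.1]
width: 22.8
grasp_force: 35.0
```

Call:
send_rows --targets '[[[-0.07, 0.3, 0, 0, 0, 0], [-0.14, 0.6, 0, 0, 0, 0], [-0.2, 0.86, 0, 0, 0, 0]]]'

```text
time_s: 6.2
tcp_pos: [505.9, 116.6, 193.1]
ee_rot: [-0.055, 0.999, 0.0, -0.001]
ft_force: [0.5, -0.8, -0.7]
width: 22.8
grasp_force: 35.0
```

Call:
send_rows --targets '[[[-0.07, 0.3, 0, 0, 0, 0], [-0.14, 0.6, 0, 0, 0, 0], [-0.21, 0.86, 0, 0, 0, 0], [-0.21, 0.86, 0, 0, 0, 0], [-0.21, 0.86, 0, 0, 0, 0]]]'

```text
time_s: 6.7
tcp_pos: [517.4, 202.9, 193.0]
ee_rot: [-0.055, 0.998, -0.0, -0.001]
ft_force: [-0.3, -0.8, -1.9]
width: 22.9
grasp_force: 35.0
```

```bash
python3 -c "
from h import *
o=bot.observe();print(o['tcp_pos'],o['ee_rot'],o['width'],o['grasp_force'],o['ft_force'])"
```

```text
[517.38235204 202.85781755 193.00656271] [-5.47926709e-02  9.98497514e-01 -2.31475848e-04 -6.51308339e-04] 22.93324412634539 34.95695811994665 [-0.30881696 -0.82854942 -1.87045472]
```

Call:
send_rows --targets '[[[0, 0, 0.25, 0, 0, 0], [0, 0, 0.5, 0, 0, 0], [0, 0, 0.72, 0, 0, 0], [0, 0, 0.72, 0, 0, 0], [0, 0, 0.72, 0, 0, 0]]]'

```text
time_s: 7.2
tcp_pos: [518.0, 202.2, 122.3]
ee_rot: [-0.054, 0.999, -0.0, 0.0]
ft_force: [0.4, 0.2, -0.6]
width: 22.9
grasp_force: 35.0
```

```bash
python3 snap.py w4
python3 - <<'E'
import cv2
im=cv2.imread("pics/w4.png"); cv2.imwrite("pics/w4c.png",cv2.resize(im[220:380,200:440],None,fx=3.3,fy=3.3,interpolation=cv2.INTER_CUBIC))
E
```

```text
7.2 [517.99234613 202.20006072 122.30147301] [-5.390e-02  9.985e-01 -1.000e-04  1.000e-04] [ 0.35923739  0.19212013 -0.58575558] 22.9158930818909
```

View pics/w4c.png

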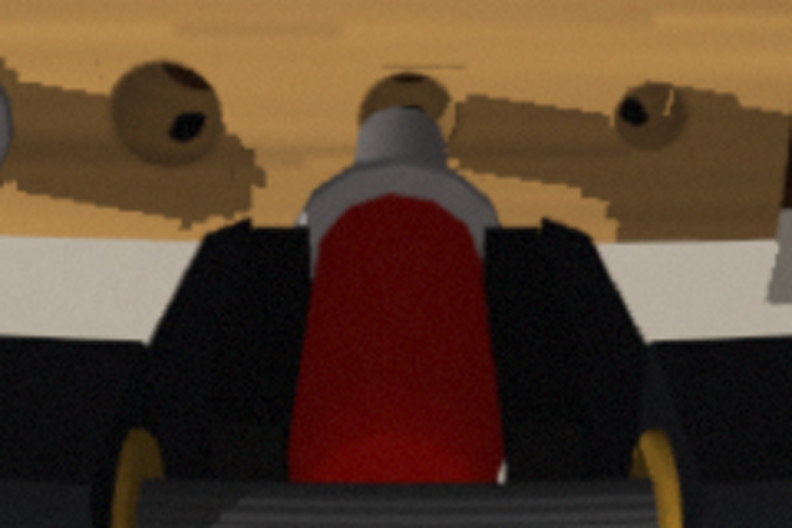

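Tube foot's front edge is at crop (402,107), and the hole's near rim spans u 360–450 with its top at v=73, so they are nearly aligned. I'll compute the relative offset.

Run:
```python
from h import *
import json
c=json.load(open("pics/w4.json")); P=lambda u,v,z:on_plane(c,200+u/3.3,220+v/3.3,z,True)[:2].round(1)
print("foot front",P(402,107,69.1),"tube sides",P(358,140,69),P(444,140,69))
print("hole rim top",P(405,72,55),"sides",P(359,108,55),P(452,108,55))
# circle fits of the other holes: left/right/top/bottom
for n,q in (("20",((110,113),(220,113),(165,61),(165,166))),("12",((614,113),(688,113),(651,81),(651,149)))):
    print(n,np.mean([P(u,v,55) for u,v in q],0).round(1),[P(u,v,55).tolist() for u,v in q])
```

```text
foot front [511.8 201.8] tube sides [518.8 194.8] [517.2 209.8]
hole rim top [510.2 202.2] sides [518.2 194.5] [516.3 211.7]
20 [523.4 158.1] [[524.5, 147.5], [522.1, 168.6], [512.9, 157.7], [534.2, 158.6]]
12 [513.6 249.5] [[514.1, 242.3], [512.6, 256.7], [507.0, 248.3], [520.7, 250.8]]
```

Call:
send_rows --targets '[[[0.003, 0.012, 0, 0, 0, 0], [0.003, 0.012, 0.05, 0, 0, 0], [0.003, 0.012, 0.1, 0, 0, 0], [0.003, 0.012, 0.1, 0, 0, 0], [0.003, 0.012, 0.1, 0, 0, 0]]]'

```text
time_s: 7.75
tcp_pos: [517.3, 204.1, 111.6]
ee_rot: [-0.054, 0.999, -0.0, -0.0]
ft_force: [-0.3, 0.0, -1.4]
width: 22.8
grasp_force: 35.0
```

Call:
send_rows --targets '[[[0, 0, 0.01, 0, 0, 0], [0, 0, 0.02, 0, 0, 0], [0, 0, 0.03, 0, 0, 0], [0, 0, 0.04, 0, 0, 0], [0, 0, 0.04, 0, 0, 0]]]'

```text
time_s: 8.25
tcp_pos: [517.3, 204.1, 107.6]
ee_rot: [-0.054, 0.999, -0.0, -0.0]
ft_force: [0.7, 0.1, -0.9]
width: 23.0
grasp_force: 35.0
```

Call:
send_rows --targets '[[[0, 0, 0.01, 0, 0, 0], [0, 0, 0.02, 0, 0, 0], [0, 0, 0.02, 0, 0, 0]]]'

```text
time_s: 8.55
tcp_pos: [517.3, 204.1, 105.6]
ee_rot: [-0.054, 0.999, -0.0, -0.0]
ft_force: [0.5, 0.6, -0.9]
width: 23.1
grasp_force: 35.0
```

The foot is 3 mm below the bar top with no force, so it's in the hole. I'll keep going down gently.

Call:
send_rows --targets '[[[0, 0, 0.02, 0, 0, 0], [0, 0, 0.04, 0, 0, 0], [0, 0, 0.06, 0, 0, 0], [0, 0, 0.08, 0, 0, 0], [0, 0, 0.08, 0, 0, 0]]]'

```text
time_s: 9.05
tcp_pos: [517.2, 204.1, 97.4]
ee_rot: [-0.054, 0.999, -0.0, -0.0]
ft_force: [0.8, -0.1, -2.1]
width: 22.7
grasp_force: 35.0
```

Call:
send_rows --targets '[[[0, 0, 0.01, 0, 0, 0], [0, 0, 0.02, 0, 0, 0], [0, 0, 0.03, 0, 0, 0], [0, 0, 0.04, 0, 0, 0], [0, 0, 0.05, 0, 0, 0]]]'

```text
time_s: 9.55
tcp_pos: [517.5, 204.1, 92.8]
ee_rot: [-0.054, 0.999, 0.0, 0.0]
ft_force: [2.0, -0.5, 0.2]
width: 22.8
grasp_force: 35.0
```

Call:
send_rows --targets '[[[0, 0, 0.01, 0, 0, 0], [0, 0, 0.02, 0, 0, 0], [0, 0, 0.03, 0, 0, 0], [0, 0, 0.03, 0, 0, 0]]]'

```text
time_s: 9.95
tcp_pos: [517.3, 204.1, 89.6]
ee_rot: [-0.054, 0.999, 0.0, 0.0]
ft_force: [1.8, 0.3, -1.2]
width: 23.2
grasp_force: 35.0
```

Call:
send_rows --targets '[[[-0.005, 0, 0.01, 0, 0, 0], [-0.005, 0, 0.02, 0, 0, 0], [-0.005, 0, 0.03, 0, 0, 0], [-0.005, 0, 0.04, 0, 0, 0], [-0.005, 0, 0.04, 0, 0, 0]]]'

```text
time_s: 10.45
tcp_pos: [517.7, 204.2, 85.5]
ee_rot: [-0.054, 0.999, -0.0, -0.0]
ft_force: [1.5, 0.8, -0.6]
width: 23.0
grasp_force: 35.0
```

Call:
send_rows --targets '[[[0, 0, 0.01, 0, 0, 0], [0, 0, 0.02, 0, 0, 0], [0, 0, 0.03, 0, 0, 0], [0, 0, 0.04, 0, 0, 0], [0, 0, 0.04, 0, 0, 0]]]'

```text
time_s: 10.95
tcp_pos: [517.7, 204.2, 81.5]
ee_rot: [-0.054, 0.999, 0.0, -0.0]
ft_force: [1.3, -0.1, 0.5]
width: 23.0
grasp_force: 35.0
```

The foot should be 27 mm deep, but there's no cheek resistance yet. I'll check by eye.

```bash
python3 snap.py w5
python3 - <<'E'
import cv2
im=cv2.imread("pics/w5.png"); a=cv2.resize(im[220:380,200:440],None,fx=3.3,fy=3.3,interpolation=cv2.INTER_CUBIC)
cv2.imwrite("pics/w5c.png",a)
E
```

```text
10.95 [517.73959848 204.16901863  81.51215948] [-5.430e-02  9.985e-01  0.000e+00 -2.000e-04] [ 1.30916742 -0.14930886  0.51100071] 22.983049302927267
```

View pics/w5c.png

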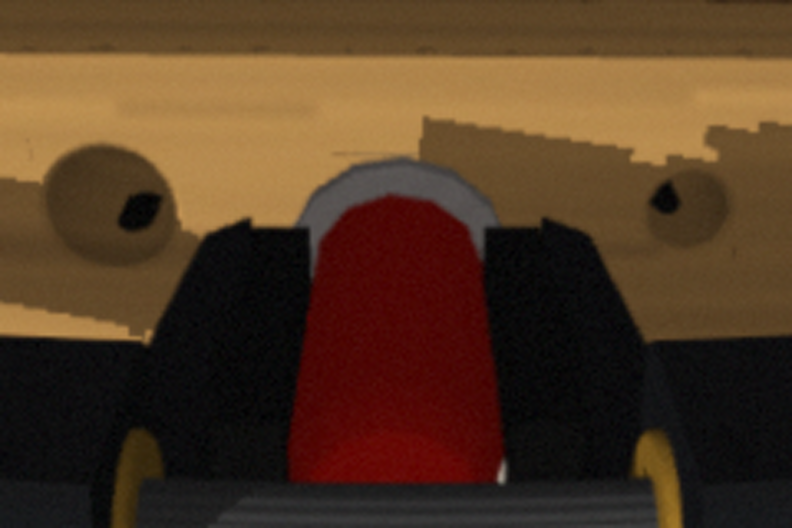

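The corer hasn't slipped in the grip, and the collar is nearing the bar between the 20 mm and 12 mm holes. I'll continue in small steps.

Call:
send_rows --targets '[[[0, 0, 0.01, 0, 0, 0], [0, 0, 0.02, 0, 0, 0], [0, 0, 0.03, 0, 0, 0], [0, 0, 0.04, 0, 0, 0], [0, 0, 0.05, 0, 0, 0]]]'

```text
time_s: 11.5
tcp_pos: [517.9, 204.2, 76.7]
ee_rot: [-0.054, 0.999, 0.0, 0.0]
ft_force: [1.1, -0.4, 1.4]
width: 22.8
grasp_force: 35.0
```

Call:
send_rows --targets '[[[0, 0, 0.01, 0, 0, 0], [0, 0, 0.02, 0, 0, 0], [0, 0, 0.03, 0, 0, 0], [0, 0, 0.04, 0, 0, 0], [0, 0, 0.04, 0, 0, 0]]]'

```text
time_s: 12.0
tcp_pos: [517.7, 204.1, 72.5]
ee_rot: [-0.054, 0.999, -0.0, -0.0]
ft_force: [0.9, -0.4, 0.2]
width: 23.3
grasp_force: 35.0
```

Call:
send_rows --targets '[[[0, 0, 0.01, 0, 0, 0], [0, 0, 0.02, 0, 0, 0], [0, 0, 0.03, 0, 0, 0], [0, 0, 0.04, 0, 0, 0], [0, 0, 0.04, 0, 0, 0]]]'

```text
time_s: 12.5
tcp_pos: [517.8, 204.2, 68.5]
ee_rot: [-0.054, 0.999, -0.0, -0.0]
ft_force: [1.5, -0.7, -0.5]
width: 23.3
grasp_force: 35.0
```

Call:
send_rows --targets '[[[0, 0, 0.005, 0, 0, 0], [0, 0, 0.01, 0, 0, 0], [0, 0, 0.01, 0, 0, 0]]]'

```text
time_s: 12.8
tcp_pos: [517.8, 204.2, 67.7]
ee_rot: [-0.054, 0.999, 0.0, 0.0]
ft_force: [1.6, 0.3, 0.7]
width: 23.0
grasp_force: 35.0
```

Call:
send_rows --targets '[[[0, 0, 0.005, 0, 0, 0], [0, 0, 0.005, 0, 0, 0]]]'

```text
time_s: 13.0
tcp_pos: [517.8, 204.2, 67.2]
ee_rot: [-0.054, 0.999, -0.0, 0.0]
ft_force: [0.8, 0.8, 0.9]
width: 22.9
grasp_force: 35.0
```

Call:
send_rows --targets '[[[0, 0, 0.005, 0, 0, 0], [0, 0, 0.005, 0, 0, 0]]]'

```text
time_s: 13.2
tcp_pos: [517.9, 204.2, 66.8]
ee_rot: [-0.054, 0.999, -0.0, 0.0]
ft_force: [1.1, 0.3, 1.8]
width: 22.8
grasp_force: 35.0
```

Call:
send_rows --targets '[[[0, 0, 0.005, 0, 0, 0], [0, 0, 0.005, 0, 0, 0]]]'

```text
time_s: 13.4
tcp_pos: [518.0, 204.2, 66.7]
ee_rot: [-0.054, 0.999, 0.0, 0.0]
ft_force: [0.5, 0.5, 6.0]
width: 22.8
grasp_force: 34.9
```

Call:
send_rows --targets '[[[0, 0, 0.005, 0, 0, 0], [0, 0, 0.005, 0, 0, 0]]]'

```text
time_s: 13.6
tcp_pos: [518.0, 204.3, 66.7]
ee_rot: [-0.054, 0.999, 0.0, 0.0]
ft_force: [-1.0, -1.3, 10.1]
width: 23.2
grasp_force: 34.9
```

```bash
python3 snap.py w6
python3 - <<'E'
import cv2
from h import *
im=cv2.imread("pics/w6.png"); a=cv2.resize(im[220:380,200:440],(600,400),interpolation=cv2.INTER_CUBIC)
s=viewer.get_image("scene")[:,:,::-1]; cv2.imwrite("pics/s6.png",s)
b=cv2.resize(s[250:400,180:310],None,fx=400/150*1.0,fy=400/150,interpolation=cv2.INTER_CUBIC)
o=np.hstack([a,b]); o=cv2.resize(o,(800,int(400*800/o.shape[1]))); cv2.imwrite("pics/c6.png",o)
E
```

```text
13.6 [518.0427705  204.28068156  66.68277437] [-5.440e-02  9.985e-01  0.000e+00  5.000e-04] [-0.99288999 -1.2792497  10.05997477] 23.158754696078322
```

View pics/c6.png

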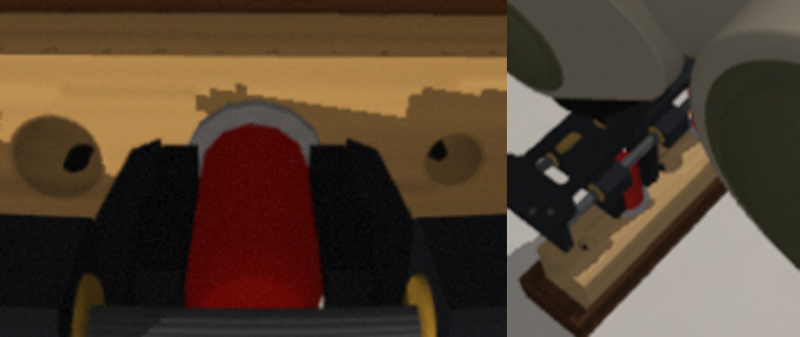

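The collar rests on the bar: contact force rose to 10 N at TCP z 66.7, which puts the foot at 13 mm, and it sits between the 12 and 20 mm holes. I'll ease off the pressure, release and retreat.

Call:
send_rows --targets '[[[0, 0, -0.007, 0, 0, 0], [0, 0, -0.007, 0, 0, 0]]]'

```text
time_s: 13.9
tcp_pos: [517.9, 204.2, 66.7]
ee_rot: [-0.054, 0.999, 0.0, 0.0]
ft_force: [0.6, 0.8, 5.6]
width: 22.9
grasp_force: 34.9
```

Call:
send_rows --targets '[[[0, 0, 0, 0, 0, 0], [0, 0, 0, 0, 0, 0], [0, 0, 0, 0, 0, 0], [0, 0, 0, 0, 0, 0], [0, 0, 0, 0, 0, 0]]]' --fingers 0.6

```text
time_s: 14.4
tcp_pos: [517.7, 204.2, 66.3]
ee_rot: [-0.054, 0.999, -0.0, -0.0]
ft_force: [1.0, -0.6, -0.2]
width: 52.8
grasp_force: 0.0
```

Call:
send_rows --targets '[[[0, 0, -0.1, 0, 0, 0], [0, 0, -0.3, 0, 0, 0], [0, 0, -0.6, 0, 0, 0], [0, 0, -0.9, 0, 0, 0], [0, 0, -0.9, 0, 0, 0]]]'

```text
time_s: 14.9
tcp_pos: [519.5, 204.5, 161.0]
ee_rot: [-0.054, 0.999, 0.0, 0.004]
ft_force: [-0.2, 0.7, 0.3]
width: 52.9
grasp_force: 0.0
```

Call:
send_rows --targets '[[[0.3, 0, -0.1, 0, 0, 0], [0.7, 0, -0.1, 0, 0, 0], [1, 0, -0.1, 0, 0, 0], [1, 0, -0.1, 0, 0, 0], [1, 0, -0.1, 0, 0, 0]]]'

```text
time_s: 15.4
tcp_pos: [418.6, 193.4, 166.7]
ee_rot: [-0.054, 0.999, 0.0, 0.0]
ft_force: [0.1, 0.6, 0.2]
width: 52.6
grasp_force: 0.0
```

```bash
python3 snap.py w7
python3 - <<'E'
import cv2
from h import *
s=viewer.get_image("scene")[:,:,::-1]; t=viewer.get_image("top")[:,:,::-1]; w=cv2.imread("pics/w7.png")
a=cv2.resize(t[240:340,170:450],(700,250),interpolation=cv2.INTER_CUBIC)
b=np.hstack([cv2.resize(s[250:400,180:310],(300,346)),cv2.resize(w,(400,346))])
cv2.imwrite("pics/c7.png",np.vstack([a,b]))
E
```

```text
15.4 [418.6404273  193.36021302 166.65943162] [-5.440e-02  9.985e-01  0.000e+00  4.000e-04] [0.09125739 0.61421737 0.17729512] 52.56093030297421
```

View pics/c7.png

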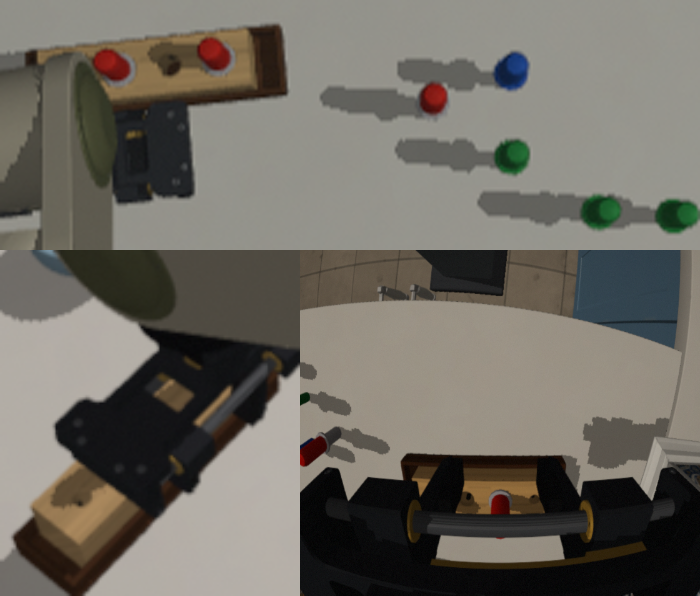

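The corer stands upright and seated in the 16 mm hole, next to the free 20 mm hole. The wider corer is where it was, and the gripper is clear.

```bash
python3 -c "
from rig import bot
print(bot.hand_in())"
```

```text
the job is handed in; nothing more can be done
None
```

The slim corer is in the 17.5 mm hole with its collar on the bar, pressed in with about 10 N at most. The wider corer and the other things were left alone, and the job is handed in; no verdict was returned.

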